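# Snap a spare drill battery into the empty storage bay

## Robot

A 6-joint arm with a two-finger parallel gripper is mounted at the origin on the work surface; the furniture and walls round the work are solid. World frame = base frame: x ahead of the robot, y to its left, z up, the work surface at z = 0. Lengths are in m, angles in degrees, forces in N, time in s.
With the tool pointing down it reaches from about 0.2 to 0.875 m from the base axis. Payload 3.4 kg.
Tool frame: the origin (TCP) lies midway between the tips of the shut fingers; the grasp point (between the pads) lies 19 mm behind it; x points along the fingers, y is the direction in which the jaws open and shut, and the axes are right-handed (so a half turn about x gives the same grasp; the last joint's range is limited). The gripper opens to 94 mm and grips with 3 to 60 N. Pads are 16 mm wide; open, the fingers measure 119 mm over their backs; the gripper's body (75 mm by 177 mm) begins 78 mm behind the grasp point.
Start: joints at [-78.954, 15.808, 86.224, -0, 77.962, -6.933], TCP at [0.177, -0.547, 0.205] pointing down, gripper open.
Joint ranges: [-165.64, 165.64], [-43.16, 119.46], [12.63, 154.43], [-67.54, 247.53], [6.08, 155.33], [-154.97, 154.97]. Speed limits (degrees/s): [147.25, 147.25, 180, 180, 180, 180].

## Interface

Orientations are given as [roll, pitch, yaw] about the fixed x, y, z axes, in that order (R = Rz(yaw) Ry(pitch) Rx(roll)).
In Python, from station import arm, vision, close_job gives the robot as it stands. The module is installed in compiled form; this text tells all that it offers.
- The arm moves only by the tool carry_out, never from a script. Its argument "steps" is a list of rows, each a list of 7 numbers: the shift along the tool's x, y, z in mm, then the turn, a rotation vector about the tool's x, y, z in rad, then the closure in counts, from 0 (fully open) to 255 (shut). A call has 1 to 12 rows; each row is the pose to reach, as a shift and turn from the pose commanded when the call began, along the tool's axes at that moment; what a row does not reach only later rows make up. A row lasts 1/8 s, in which the tool goes at most 62.5 mm and 10.7 degrees, less where a joint would pass 70% of its speed; a pose out of reach is approached as far as the arm can. A call with a gripper value outside its range is refused whole. The fingers move at their own pace and stop on an object; the grip force is fixed at half the most. Time passes only in rows, so rows that repeat a pose let the fingers close. It gives the time, the measured TCP pose, the force and the opening at its end, in the units of the state.
- arm.sense(): the state, without advancing time (a new reading comes with each control period).
- vision.get_image(name): name is "scene" or "top" or "wrist"; returns the picture (480x640x3 uint8, red, green, blue); there is no depth.
- vision.camera_info(name): a dict with "mtx" (3x3 intrinsics, pixels), "cam_to_world" (4x4, takes a point from camera to world coordinates). Camera axes: x right, y down, z forward; pixel columns grow to the right and rows downward; lengths in m; the calibration is good to about 2 mm. A picture is of the moment at which its call begins: read the wrist's pose just before it. camera_info takes no time and is no camera call; for the wrist camera it gives the pose at the moment of the call.
- close_job(): hands the job in, once; it reports no verdict.
The state is a dict: "clock": time; "joint_pos": joint angles; "qvel": joint speeds; "joint_torque": joint torques, N m; "ee_pos": TCP position; "tool_rot": TCP orientation; "wrist_force": force on the tool from outside, world axes, zero at the start; "moment": the same for the moment, N m; "width": finger opening in m.
Only numpy, scipy, OpenCV 4.12 (cv2) and the standard library are available. Lean on these libraries where they do the work, as an engineer would, in place of code of your own. Each camera call takes 0.05 s, during which the arm holds its last target.

## Task

Pick up the loose spare battery pack lying on the worktop and load it into the empty one of the two battery docks: push it straight down between the two spring bolts, which it presses open, until it sits fully home on the bay floor and both bolts have snapped back over its shoulders. Either way round will do; let go when it is in.

Things in the scene. Friction and masses are not known exactly. Their poses are not given: they have to be found in the camera images.
- pack: Loose drill battery, lying flat: black block 62 (x) x 100 (y) x 36 mm with a ridge 40 x 70 x 12 mm on top (48 mm high in all), leaving a shoulder 15 mm long at each y end, 36 mm up. Origin: centre of its underside, z up, y along its length. 0.26-0.5 kg. Grip it across x. Its twin, fixed in the other dock, is not used.
- bay (a point): Floor centre of the empty dock's bay, 8 mm above the worktop; z up, y along the bay. Bay 68 x 106 mm: four corner guides (from 38 mm off the middle along y, 37 mm high with flared tops) and end walls 28 mm high. Long sides open for the middle 76 mm: fingers have room there down to the floor. Dock plate 92 x 188 mm, fixed; its bolt housings rise 70 mm above the bay floor.
- bolt_1 (a joint): Spring bolt over the bay's +y end, travel in m: 0 = out, 0.010 = fully pressed back. Its nose reaches 6 mm over the end of a seated pack: underside 39 mm, bevel 43 to 62 mm above the bay floor. A pack lowered between the bolts presses each back 6 mm (5 to 15 N of push in all); they spring out over its shoulders in its last 3 mm.
- bolt_2 (a joint): The same kind of bolt over the bay's -y end; the same values. (Beware for the wrist: a wall shelf hangs behind and to the left, beyond x = 0.55 between y = 0.2 and 0.45 m, from 0.3 m up.)

How it is judged:
By the outcome, as a careful person would: the job done as asked, in the order asked, and still so for the second after the job is handed in, with the robot touching nothing.
It also fails if it takes over 48 s, if anything falls off the work surface, if the arm or the gripper's body presses on something with over 40 N, if the wrist force passes 120 N, or if a joint passes its speed limit or range.

## Working session

There is one attempt and no reset: what is moved stays moved. The work goes in short steps, Python scripts to look and compute and a tool call to move; the robot and the scene stay as the last step left them, time stands still between calls to the robot, and variables do not carry over. Pictures are saved under pics/ and viewed, and the job is handed in when it is done.

Besides the shell and the picture viewer there is one more tool, called after "Emit:" by a JSON object that holds its "op" and its "data", one argument or row to a line. carry_out: Moves the arm, as the interface text tells. Its arguments: {"type":"object","properties":{"steps":{"type":"array"}},"required":["steps"]}

```bash
mkdir -p pics; python3 - <<'E'
from station import arm, vision
import cv2
print(arm.sense())
for n in("scene","top","wrist"):
    i=vision.camera_info(n);print(n,i["mtx"].round(1).tolist(),i["cam_to_world"].round(4).tolist())
    cv2.imwrite(f"pics/{n}0.png",vision.get_image(n)[:,:,::-1])
E
```

```text
{'clock': 0.0, 'joint_pos': array([-7.89542491e+01,  1.58468023e+01,  8.62914095e+01, -2.39789306e-03,
        7.79609594e+01, -6.93507914e+00]), 'qvel': array([ 0.09406494, -0.04918719,  0.06967866,  0.08126976, -0.0450935 ,
       -0.03565675]), 'joint_torque': array([-3.51232804e-03, -4.04595208e+01, -2.37230605e+01,  7.00183329e-02,
        3.46053299e-02, -1.14495024e-04]), 'ee_pos': array([ 0.17735622, -0.54640154,  0.20463939]), 'tool_rot': array([-95.5809298 ,  89.90080109, 102.4004024 ]), 'wrist_force': array([ 0.25205936,  0.24084673, -0.63825316]), 'moment': array([-0.01228485,  0.03404848,  0.00969388]), 'width': 0.09420284607921017}
scene [[571.1, 0.0, 317.7], [0.0, 571.1, 247.8], [0.0, 0.0, 1.0]] [[-0.9049, -0.2627, 0.3349, 0.1794], [-0.4251, 0.522, -0.7394, 0.5499], [0.0194, -0.8115, -0.5841, 0.5769], [0.0, 0.0, 0.0, 1.0]]
top [[533.8, 0.0, 323.5], [0.0, 533.8, 248.7], [0.0, 0.0, 1.0]] [[0.0239, -0.9916, 0.1269, 0.3927], [-0.9991, -0.0193, 0.0372, -0.1251], [-0.0345, -0.1277, -0.9912, 0.9102], [0.0, 0.0, 0.0, 1.0]]
wrist [[342.4, 0.0, 313.0], [0.0, 342.4, 243.0], [0.0, 0.0, 1.0]] [[0.31, -0.9116, -0.2699, 0.2565], [-0.9507, -0.2979, -0.0857, -0.5222], [-0.0023, 0.2832, -0.9591, 0.3839], [0.0, 0.0, 0.0, 1.0]]
```

View pics/scene0.png

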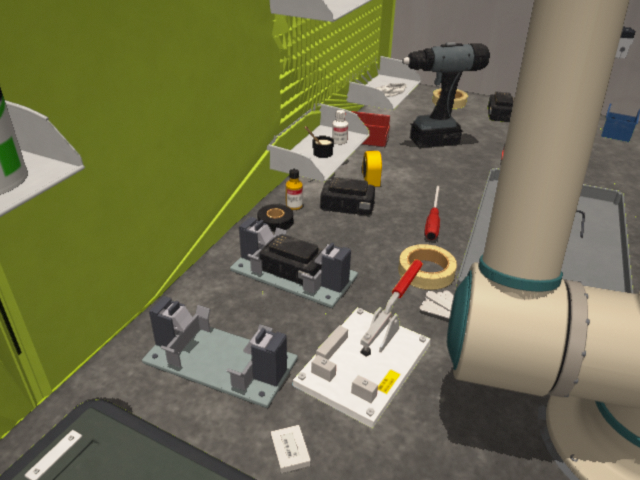

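View pics/top0.png

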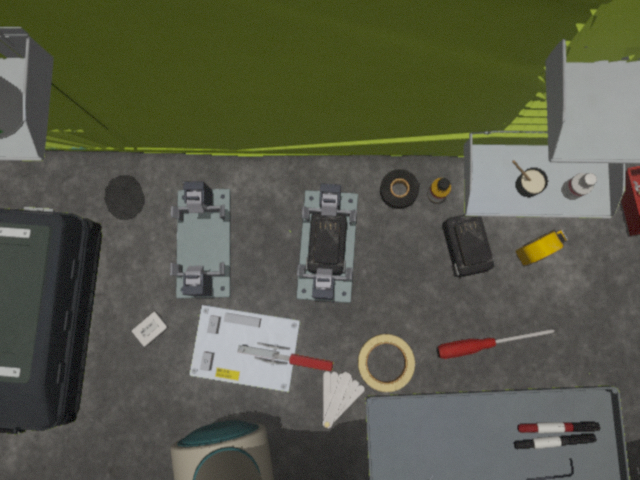

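View pics/wrist0.png

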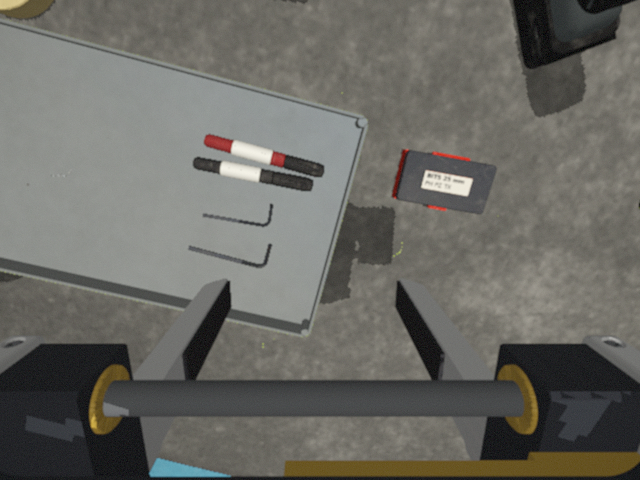

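The empty dock is at top pixel ~(203,243), the loose pack at ~(468,245), and the twin's dock at ~(328,245). I'll zoom in next.

```bash
python3 - <<'E'
import cv2, numpy as np
im=cv2.imread("pics/top0.png")
a=cv2.resize(im[170:320,160:250],None,fx=4,fy=4,interpolation=cv2.INTER_CUBIC)
b=cv2.resize(im[195:295,430:510],None,fx=5,fy=5,interpolation=cv2.INTER_CUBIC)
b=np.clip(b.astype(float)*2,0,255).astype(np.uint8)
c=np.zeros((600,360+400,3),np.uint8);c[:,:360]=a;c[:500,360:]=b
cv2.imwrite("pics/crop1.png",c)
E
```

```text
(no output)
```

View pics/crop1.png

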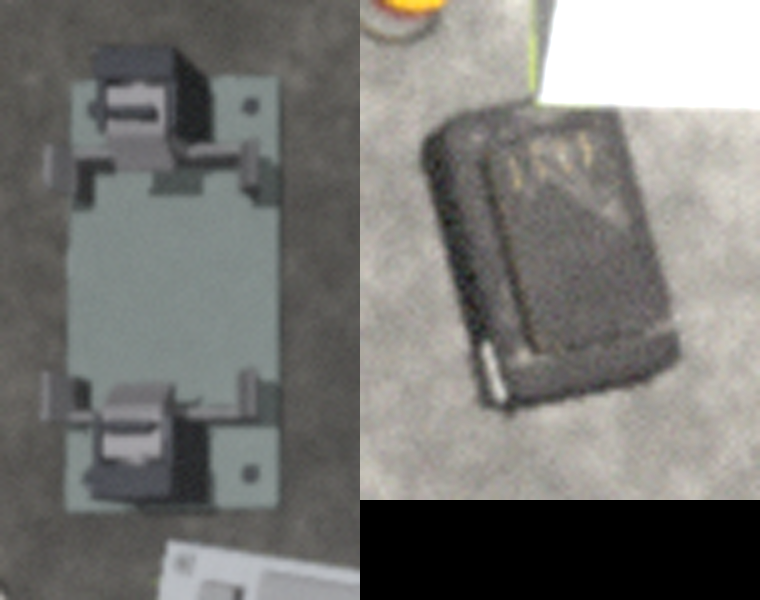

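```bash
cat > h.py <<'E'
import numpy as np
from station import arm, vision
def ray(n,uv,info=None):
    i=info or vision.camera_info(n);d=np.linalg.inv(i["mtx"])@np.array([*uv,1.]);T=i["cam_to_world"]
    return T[:3,3],T[:3,:3]@d
def onz(n,uv,z,info=None):
    o,d=ray(n,uv,info);return o+d*(z-o[2])/d[2]
def tri(n1,a,n2,b):
    o1,d1=ray(n1,a);o2,d2=ray(n2,b)
    s=np.linalg.lstsq(np.c_[d1,-d2],o2-o1,rcond=None)[0]
    p,q=o1+s[0]*d1,o2+s[1]*d2;return (p+q)/2,np.linalg.norm(p-q)
E
python3 - <<'E'
from h import *
import cv2
im=cv2.imread("pics/scene0.png")
a=cv2.resize(im[100:310,220:420],None,fx=4,fy=4,interpolation=cv2.INTER_CUBIC)[:, :]
a=cv2.resize(im[110:260,230:430],None,fx=4,fy=4,interpolation=cv2.INTER_CUBIC)
cv2.imwrite("pics/crop2.png",np.clip(a*1.0*1.3,0,255))
P=[onz("top",p,.008) for p in [(178,189.5),(229.5,189.5),(176.75,297.75),(229.5,297.75)]]
print(np.round(P,4), np.mean(P,0))
g=lambda u,v:(430+(u-360)/5,195+v/5)
print([onz("top",g(*p),.048).round(4) for p in [(485,150),(612,125),(668,325),(528,350)]])
print(tri("top",(470,215),"scene",(333,178)))
E
```

```text
[[0.6074 0.1656 0.008 ]
 [0.6088 0.075  0.008 ]
 [0.4192 0.1566 0.008 ]
 [0.4212 0.0663 0.008 ]] [0.51416339 0.11584364 0.008     ]
[array([ 0.546 , -0.3055,  0.048 ]), array([ 0.555 , -0.3465,  0.048 ]), array([ 0.49  , -0.3635,  0.048 ]), array([ 0.481 , -0.3188,  0.048 ])]
(array([ 0.55624139, -0.33050886,  0.05295814]), np.float64(0.011935971604466938))[ WARN:0@0.110] global loadsave.cpp:1063 imwrite_ Unsupported depth image for selected encoder is fallbacked to CV_8U.
```

View pics/crop2.png

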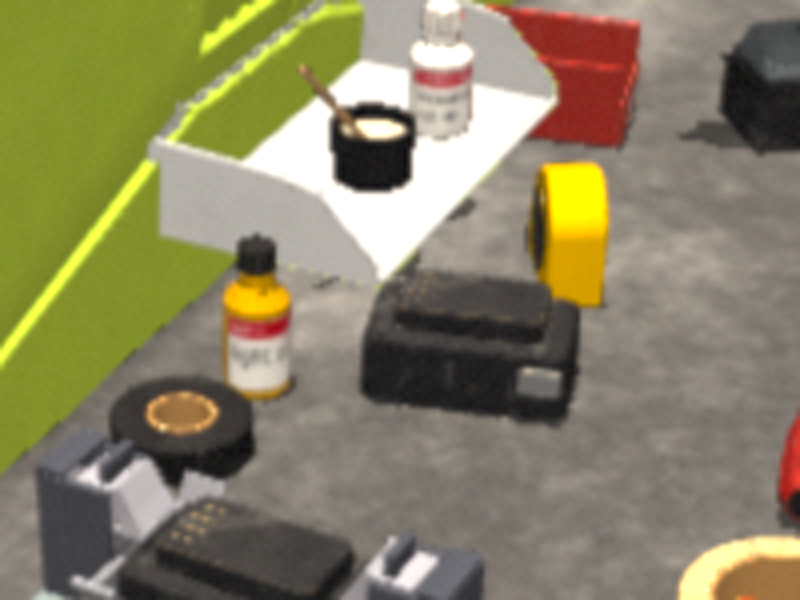

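```bash
python3 - <<'E'
from h import *
print(tri("top",(470,215),"scene",(325,179.5)))
print(tri("top",(610,217),"scene",(369,135)))
print(tri("top",(472,137),"scene",(270,146)))
E
```

```text
(array([ 0.56445753, -0.32972711,  0.04674353]), np.float64(0.0026645163535936214))
(array([ 0.56285237, -0.5535805 ,  0.04810653]), np.float64(0.0013408428151888176))
(array([ 0.67932229, -0.32313852,  0.0938453 ]), np.float64(0.0017597798563202976))
```

```bash
python3 - <<'E'
from h import *
print(tri("top",(548,160),"scene",(330,17)))
import cv2
im=cv2.imread("pics/scene0.png")
cv2.imwrite("pics/crop3.png",cv2.resize(im[0:60,230:430],None,fx=4,fy=4,interpolation=cv2.INTER_CUBIC))
E
```

```text
(array([ 0.57006899, -0.344958  ,  0.33838718]), np.float64(0.004510187245489874))
```

View pics/crop3.png

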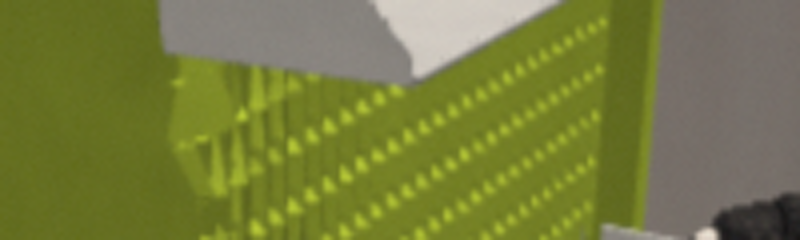

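```bash
python3 - <<'E'
from h import *
from scipy.spatial.transform import Rotation as R
s=arm.sense();r,p,y=s["tool_rot"]
M=R.from_euler("xyz",[r,p,y],degrees=True).as_matrix();print(M.round(3))
T=vision.camera_info("wrist")["cam_to_world"]
print("cam in tool",(M.T@(T[:3,3]-s["ee_pos"])).round(4)); print((M.T@T[:3,:3]).round(3))
E
```

```text
[[-0.     0.309 -0.951]
 [ 0.001 -0.951 -0.309]
 [-1.    -0.001 -0.   ]]
cam in tool [-0.1791  0.0011 -0.0828]
[[ 0.001 -0.283  0.959]
 [ 1.     0.001 -0.   ]
 [-0.001  0.959  0.283]]
```

Emit:
{"op": "carry_out", "data": {
  "steps": [
    [0,-10,-30,-0.18,0,0,0],
    [5,-20,-60,-0.36,0,0,0],
    [10,-30,-90,-0.54,0,0,0],
    [15,-40,-120,-0.72,0,0,0],
    [20,-50,-150,-0.9,0,0,0],
    [25,-60,-180,-1.08,0,0,0],
    [30,-70,-210,-1.26,0,0,0],
    [35,-80,-240,-1.44,0,0,0],
    [40,-90,-270,-1.62,0,0,0],
    [45,-100,-290,-1.8,0,0,0],
    [45,-106,-311,-1.98,0,0,0],
    [45,-106,-311,-2.16,0,0,0]
  ]
}}

```text
clock: 1.65
ee_pos: [0.4416, -0.349, 0.16]
tool_rot: [137.6, 90.0, 99.8]
wrist_force: [-0.1, 0.3, -0.0]
width: 0.0939
```

Emit:
{"op": "carry_out", "data": {
  "steps": [
    [0,0,0,-0.18,0,0,0],
    [0,0,0,-0.36,0,0,0],
    [0,0,0,-0.54,0,0,0],
    [0,0,0,-0.72,0,0,0],
    [0,0,0,-0.894,0,0,0],
    [0,0,0,-0.894,0,0,0],
    [0,0,0,-0.894,0,0,0]
  ]
}}

```text
clock: 2.52
ee_pos: [0.4405, -0.35, 0.1603]
tool_rot: [124.5, 90.0, 137.3]
wrist_force: [0.0, -0.3, -0.3]
width: 0.0941
```

```bash
python3 - <<'E'
from h import *
import cv2
s=arm.sense();print({k:np.round(v,3) for k,v in s.items()})
i=vision.camera_info("wrist");np.savez("w1.npz",mtx=i["mtx"],cam_to_world=i["cam_to_world"])
cv2.imwrite("pics/w1.png",vision.get_image("wrist")[:,:,::-1])
cv2.imwrite("pics/s1.png",vision.get_image("scene")[:,:,::-1])
E
```

```text
{'clock': np.float64(2.525), 'joint_pos': array([-4.55550e+01,  1.64130e+01,  9.19810e+01, -1.00000e-03,
        7.16240e+01, -1.48376e+02]), 'qvel': array([-0.033, -0.027, -0.003,  0.035,  0.078, -0.549]), 'joint_torque': array([ 1.0000e-03, -3.9939e+01, -2.2624e+01, -6.8000e-02,  2.8000e-02,
        6.0000e-03]), 'ee_pos': array([ 0.441, -0.35 ,  0.16 ]), 'tool_rot': array([124.528,  89.982, 137.349]), 'wrist_force': array([ 0.02 , -0.251, -0.338]), 'moment': array([ 0.05 , -0.164,  0.057]), 'width': np.float64(0.094)}
```

View pics/w1.png

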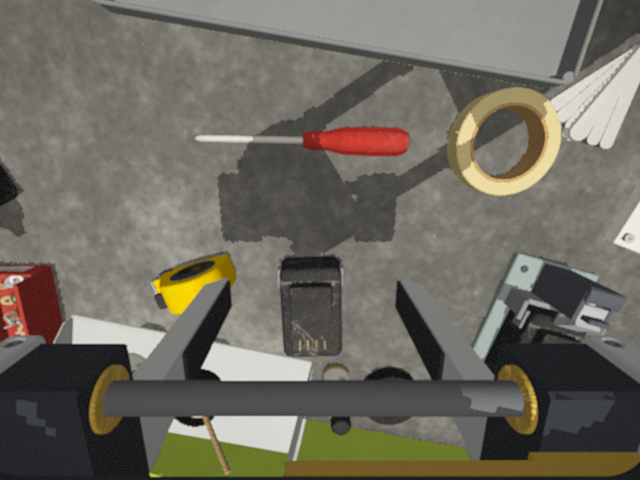

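View pics/s1.png

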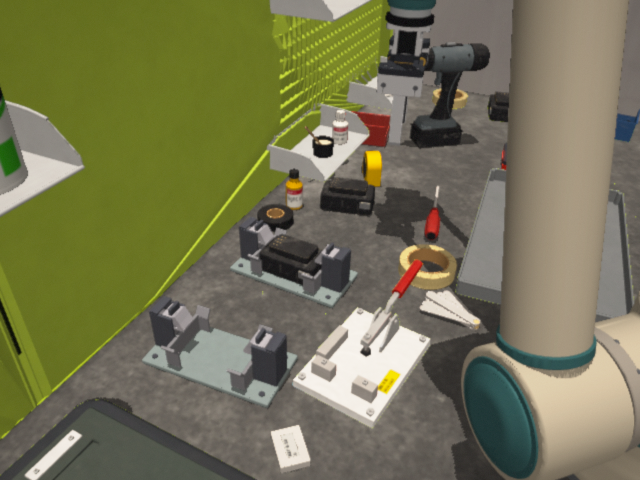

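```bash
python3 - <<'E'
import cv2, numpy as np
im=cv2.imread("pics/w1.png")
b=cv2.resize(im[245:365,265:365],None,fx=5,fy=5,interpolation=cv2.INTER_CUBIC)
cv2.imwrite("pics/crop4.png",np.clip(b.astype(float)*2,0,255).astype(np.uint8))
E
```

```text
(no output)
```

View pics/crop4.png

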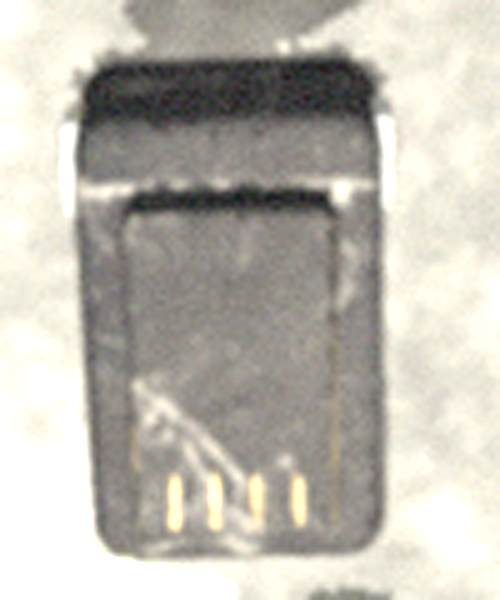

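```bash
python3 - <<'E'
from h import *
i=dict(np.load("w1.npz"))
g=lambda p:(265+p[0]/5-.4,245+p[1]/5-.4)
f=lambda p,z:onz("",g(p),z,i)[:2]
def rep(n,L,z):
    P=np.array([f(p,z) for p in L]);print(n,P.round(4).tolist())
    a,b,c,d=P
    ax=(c+d)/2-(a+b)/2
    print(" near mid",((a+b)/2).round(4),"len",np.linalg.norm(ax).round(4),"ang",np.degrees(np.arctan2(ax[1],ax[0])).round(2),"w",np.linalg.norm(a-b).round(4),np.linalg.norm(c-d).round(4))
    u=ax/np.linalg.norm(ax); return P,u
P,u=rep("ridge",[(125,212),(330,208),(135,550),(335,546)],.048)
print("centre from ridge",P.mean(0).round(4),((P[0]+P[1])/2+u*.035).round(4))
P,u=rep("shoulder",[(78,117),(380,115),(94,480),(384,480)],.036)
print("centre from near end",((P[0]+P[1])/2+u*.05).round(4))
E
```

```text
ridge [[0.4899, -0.3616], [0.4807, -0.325], [0.5599, -0.345], [0.5503, -0.3069]]
 near mid [ 0.4853 -0.3433] len 0.0719 ang 13.93 w 0.0378 0.0393
centre from ridge [ 0.5202 -0.3346] [ 0.5193 -0.3349]
shoulder [[0.4782, -0.3739], [0.4651, -0.3184], [0.554, -0.3554], [0.541, -0.2984]]
 near mid [ 0.4716 -0.3462] len 0.0783 ang 14.25 w 0.057 0.0585
centre from near end [ 0.5201 -0.3339]
```

```bash
cat >> h.py <<'E'
from scipy.spatial.transform import Rotation as R
def plan(target,jaw):
    s=arm.sense();M=R.from_euler("xyz",s["tool_rot"],degrees=True).as_matrix()
    x=np.array([0,0,-1.]);y=np.array([np.cos(np.radians(jaw)),np.sin(np.radians(jaw)),0]);D=np.c_[x,y,np.cross(x,y)]
    print("pos",s["ee_pos"].round(4),"jaw",np.degrees(np.arctan2(M[1,1],M[0,1])).round(2),"w",s["width"].round(4),"F",s["wrist_force"].round(1))
    print("shift",(1e3*M.T@(np.array(target)-s["ee_pos"])).round(1),"turn",R.from_matrix(M.T@D).as_rotvec().round(4))
E
python3 - <<'E'
from h import *
plan([.5005,-.3395,.006],104)
print([onz("top",(518,255),z) for z in (.0,.06)])
E
```

```text
Traceback (most recent call last):
  File "h.py", line 16, in plan
    print("pos",s["ee_pos"].round(4),"jaw",np.degrees(np.arctan2(M[1,1],M[0,1])).round(2),"w",s["width"].round(4),"F",s["wrist_force"].round(1))
                                                                                              ^^^^^^^^^^^^^^^^
AttributeError: 'float' object has no attribute 'round'
```

```bash
sed -i 's/s\["width"\].round(4)/round(s["width"],4)/' h.py
python3 - <<'E'
from h import *
plan([.5005,-.3395,.006],104)
print([onz("top",(518,255),z) for z in (.0,.06)])
E
```

```text
pos [ 0.4405 -0.3501  0.1604] jaw 102.87 w 0.094 F [-0.6 -0.3  0.7]
shift [154.4  -3.   60.8] turn [-0.0197 -0.0001 -0.0001]
[array([ 0.50481846, -0.42119109,  0.        ]), array([ 0.4974256 , -0.40167288,  0.06      ])]
```

```bash
python3 - <<'E'
from h import *
import cv2
w=cv2.imread("pics/w1.png")[235:335,140:240];t=cv2.imread("pics/top0.png")[215:275,505:575];s=cv2.imread("pics/scene0.png")[140:200,350:395]
c=np.zeros((400,800,3),np.uint8)
c[:400,:400]=cv2.resize(w,(400,400));c[:240,400:680]=cv2.resize(t,(280,240));c[240:400,400:520]=cv2.resize(s,(120,160))
cv2.imwrite("pics/crop5.png",c)
E
```

```text
(no output)
```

View pics/crop5.png

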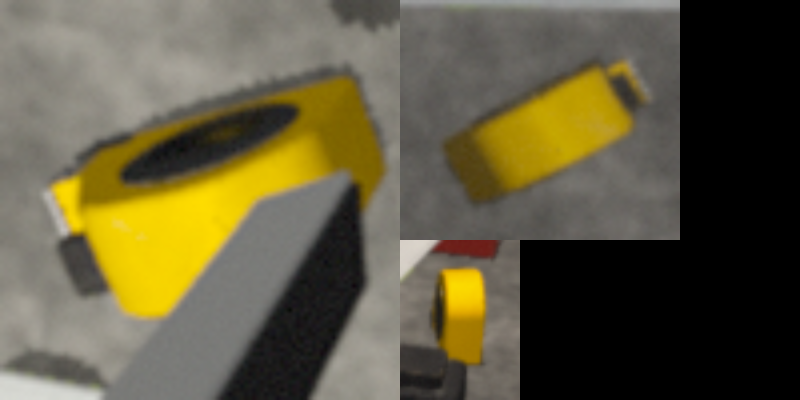

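```bash
python3 - <<'E'
from h import *
i=dict(np.load("w1.npz"))
print([onz("top",p,0).round(3) for p in [(516.2,251),(525,265)]])
print([onz("",p,0,i).round(3) for p in [(227.5,253.7),(236,278)]])
print([onz("scene",p,0).round(3) for p in [(367,184),(380,186)]])
print([onz("scene",p,.07).round(3) for p in [(366,151),(380,151)]])
print([onz("top",p,.07).round(3) for p in [(525,248),(533,262)]])
E
```

```text
[array([ 0.512, -0.418,  0.   ]), array([ 0.488, -0.433,  0.   ])]
[array([ 0.489, -0.431,  0.   ]), array([ 0.514, -0.418,  0.   ])]
[array([ 0.515, -0.429,  0.   ]), array([ 0.488, -0.434,  0.   ])]
[array([ 0.525, -0.435,  0.07 ]), array([ 0.5  , -0.447,  0.07 ])]
[array([ 0.507, -0.41 ,  0.07 ]), array([ 0.486, -0.421,  0.07 ])]
```

Emit:
{"op": "carry_out", "data": {
  "steps": [
    [0,-1,30,-0.02,0,0,0],
    [0,-3,61,-0.02,0,0,0],
    [30,-3,61,-0.02,0,0,0],
    [60,-3,61,-0.02,0,0,0],
    [90,-3,61,-0.02,0,0,0],
    [115,-3,61,-0.02,0,0,0],
    [135,-3,61,-0.02,0,0,0],
    [147,-3,61,-0.02,0,0,0],
    [154,-3,61,-0.02,0,0,0],
    [154,-3,61,-0.02,0,0,0]
  ]
}}

```text
clock: 3.88
ee_pos: [0.5007, -0.3394, 0.0064]
tool_rot: [153.2, 90.0, 167.3]
wrist_force: [0.2, -0.0, -0.4]
width: 0.0938
```

```bash
python3 - <<'E'
from h import *
import cv2
plan([.5005,-.3395,.006],104)
cv2.imwrite("pics/w2.png",vision.get_image("wrist")[:,:,::-1])
E
```

```text
pos [ 0.5007 -0.3394  0.0064] jaw 104.09 w 0.0938 F [ 0.2 -0.  -0.4]
shift [ 0.4 -0.  -0.3] turn [ 0.0016 -0.0001 -0.    ]
```

View pics/w2.png

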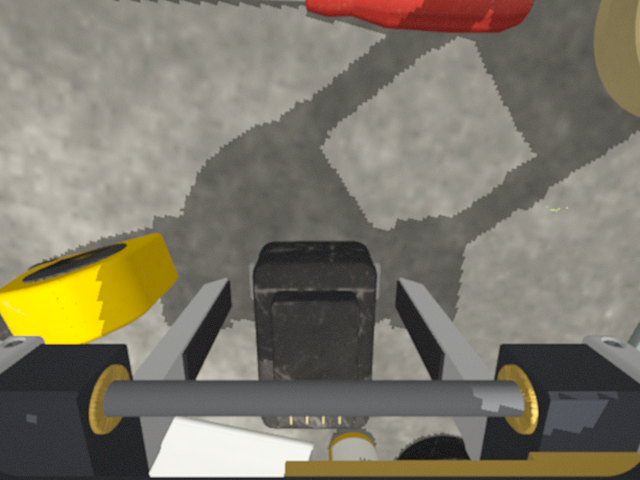

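Emit:
{"op": "carry_out", "data": {
  "steps": [
    [0,0,0,0,0,0,255],
    [0,0,0,0,0,0,255],
    [0,0,0,0,0,0,255],
    [0,0,0,0,0,0,255],
    [0,0,0,0,0,0,255],
    [0,0,0,0,0,0,255]
  ]
}}

```text
clock: 4.68
ee_pos: [0.5007, -0.3392, 0.0067]
tool_rot: [73.1, 90.0, 87.2]
wrist_force: [-1.4, 1.9, 2.5]
width: 0.0615
```

Emit:
{"op": "carry_out", "data": {
  "steps": [
    [0,0,-10,0,0,0,255],
    [0,0,-20,0,0,0,255],
    [0,0,-30,0,0,0,255],
    [0,0,-40,0,0,0,255],
    [0,0,-50,0,0,0,255],
    [0,0,-55,0,0,0,255],
    [0,0,-55,0,0,0,255]
  ]
}}

```text
clock: 5.55
ee_pos: [0.4464, -0.3532, 0.0067]
tool_rot: [-171.5, 89.9, -157.4]
wrist_force: [-1.0, -1.6, 5.5]
width: 0.0621
```

```bash
python3 - <<'E'
from h import *
import cv2
plan([.5005,-.3395,.006],104)
i=vision.camera_info("wrist");np.savez("w3.npz",mtx=i["mtx"],cam_to_world=i["cam_to_world"])
cv2.imwrite("pics/w3.png",vision.get_image("wrist")[:,:,::-1])
cv2.imwrite("pics/t3.png",vision.get_image("top")[:,:,::-1])
E
```

```text
pos [ 0.4464 -0.3532  0.0067] jaw 104.1 w 0.0621 F [-1.  -1.6  5.5]
shift [ 0.6  0.1 55.8] turn [ 0.0017 -0.0012  0.0002]
```

View pics/w3.png

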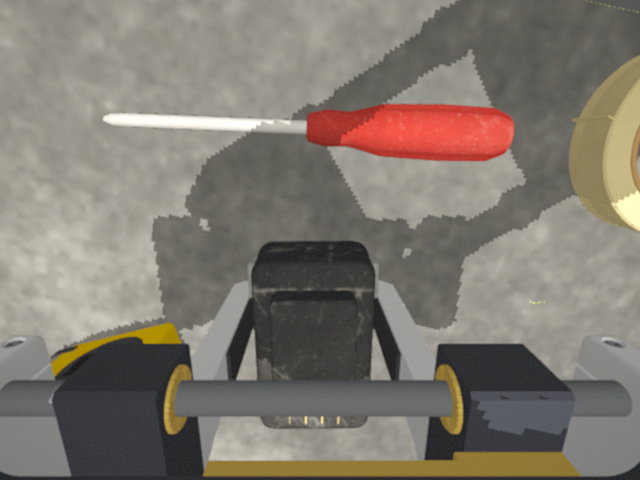

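View pics/t3.png

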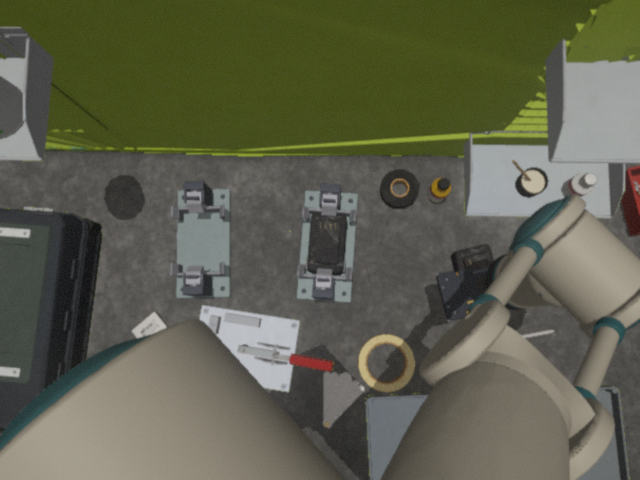

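```bash
python3 - <<'E'
from h import *
import cv2
i=dict(np.load("w3.npz"))
tcp=np.array([.4464,-.3532]);u=np.array([np.cos(np.radians(14.1)),np.sin(np.radians(14.1))]);v=np.array([-u[1],u[0]])
for p,z in [((272,300),.048),((368,300),.048),((254,287),.036),((376,287),.036),((256,266),.036),((374,266),.036)]:
    q=onz("",p,z,i)[:2]-tcp;print(p,(q@u).round(4),(q@v).round(4))
im=cv2.imread("pics/w3.png")[230:320,240:390]
cv2.imwrite("pics/crop6.png",np.clip(cv2.resize(im,None,fx=5,fy=5,interpolation=cv2.INTER_CUBIC)*2.,0,255).astype(np.uint8))
E
```

```text
(272, 300) -0.0158 -0.019
(368, 300) -0.0159 0.0234
(254, 287) -0.0167 -0.0288
(376, 287) -0.0168 0.029
(256, 266) -0.0273 -0.0274
(374, 266) -0.0274 0.0276
```

View pics/crop6.png

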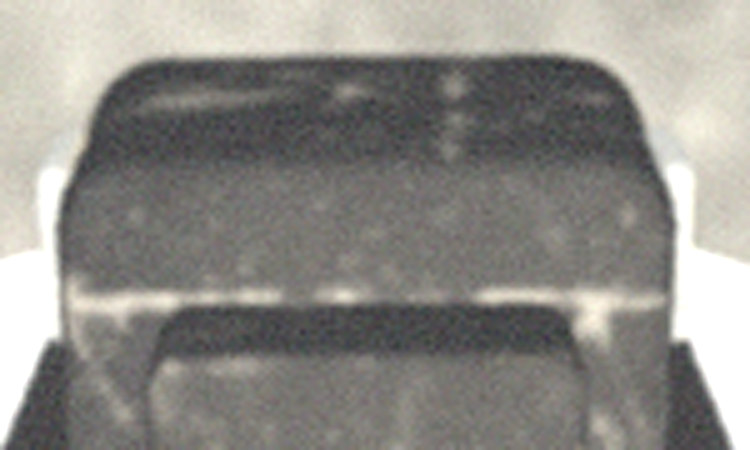

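Emit:
{"op": "carry_out", "data": {
  "steps": [
    [0,0,0,0,0,0,60],
    [0,0,0,0,0,0,60],
    [0,0,0,0,0,0,60],
    [0,0,10,0,0,0,60],
    [0,0,20,0,0,0,60],
    [0,0,20,0,0,0,60],
    [0,0,20,0,0,0,255],
    [0,0,20,0,0,0,255],
    [0,0,20,0,0,0,255],
    [0,0,20,0,0,0,255],
    [0,0,20,0,0,0,255]
  ]
}}

```text
clock: 7.02
ee_pos: [0.4667, -0.3478, 0.0064]
tool_rot: [92.8, 90.0, 106.9]
wrist_force: [1.2, 1.0, -0.7]
width: 0.0615
```

```bash
python3 - <<'E'
from h import *
import cv2
plan([.4658,-.3484,.2],104)
i=vision.camera_info("wrist");np.savez("w4.npz",mtx=i["mtx"],cam_to_world=i["cam_to_world"])
im=vision.get_image("wrist")[:,:,::-1];cv2.imwrite("pics/w4.png",im)
im=im[200:300,240:390]
cv2.imwrite("pics/crop7.png",np.clip(cv2.resize(im,None,fx=5,fy=5,interpolation=cv2.INTER_CUBIC)*2.,0,255).astype(np.uint8))
E
```

```text
pos [ 0.4667 -0.3478  0.0064] jaw 104.09 w 0.0615 F [ 1.2  1.  -0.7]
shift [-193.6   -0.3   -1. ] turn [ 0.0016 -0.     -0.0002]
```

View pics/crop7.png

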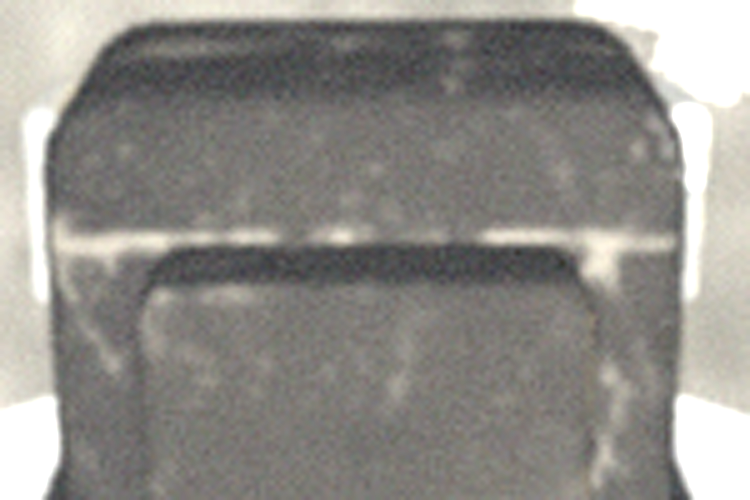

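```bash
python3 - <<'E'
from h import *
i=dict(np.load("w4.npz"))
tcp=np.array([.4667,-.3478]);u=np.array([np.cos(np.radians(14.1)),np.sin(np.radians(14.1))]);v=np.array([-u[1],u[0]])
for p,z in [((240+148/5,257.4),.048),((240+590/5,257.4),.048),((315,220),.036)]:
    q=onz("",p,z,i)[:2]-tcp;print(p,(q@u).round(4),(q@v).round(4))
E
```

```text
(269.6, 257.4) -0.0358 -0.0193
(358.0, 257.4) -0.0359 0.0182
(315, 220) -0.0494 -0.0
```

Emit:
{"op": "carry_out", "data": {
  "steps": [
    [-15,0,0,0,0,0,255],
    [-45,0,0,0,0,0,255],
    [-85,10,0,0,0,0,255],
    [-130,40,10,0,0,0,255],
    [-170,80,25,0.05,0,0,255],
    [-205,125,45,0.1,0,0,255],
    [-224,175,70,0.15,0,0,255],
    [-224,225,95,0.199,0,0,255],
    [-224,270,115,0.199,0,0,255],
    [-224,300,128,0.199,0,0,255],
    [-224,315,134,0.199,0,0,255],
    [-224,315,134,0.199,0,0,255]
  ]
}}

```text
clock: 8.57
ee_pos: [0.5197, -0.0096, 0.2307]
tool_rot: [-94.3, 89.9, -91.5]
wrist_force: [0.4, -0.5, -3.3]
width: 0.0612
```

```bash
python3 - <<'E'
from h import *
import cv2
plan([.514,.116,.1],92.7)
i=vision.camera_info("wrist");np.savez("w5.npz",mtx=i["mtx"],cam_to_world=i["cam_to_world"])
im=vision.get_image("wrist")[:,:,::-1];cv2.imwrite("pics/w5.png",im)
E
```

```text
pos [ 0.5197 -0.0096  0.2307] jaw 92.79 w 0.0612 F [ 0.4 -0.5 -3.3]
shift [130.6 125.9   0.4] turn [ 0.0016 -0.0001  0.001 ]
```

View pics/w5.png

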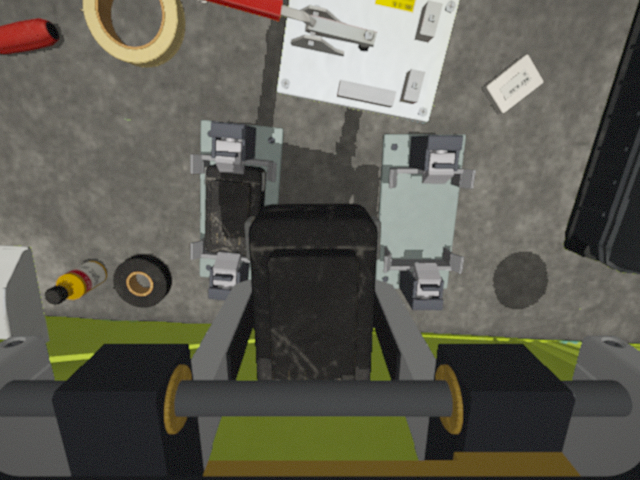

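```bash
python3 - <<'E'
import cv2, numpy as np
im=cv2.imread("pics/w5.png")
a=cv2.resize(im[125:225,370:480],None,fx=5,fy=5,interpolation=cv2.INTER_CUBIC)
b=cv2.resize(im[225:315,370:480],None,fx=5,fy=5,interpolation=cv2.INTER_CUBIC)
cv2.imwrite("pics/c8.png",np.clip(a*1.3,0,255).astype(np.uint8));cv2.imwrite("pics/c9.png",np.clip(b*1.3,0,255).astype(np.uint8))
E
```

```text
(no output)
```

View pics/c8.png

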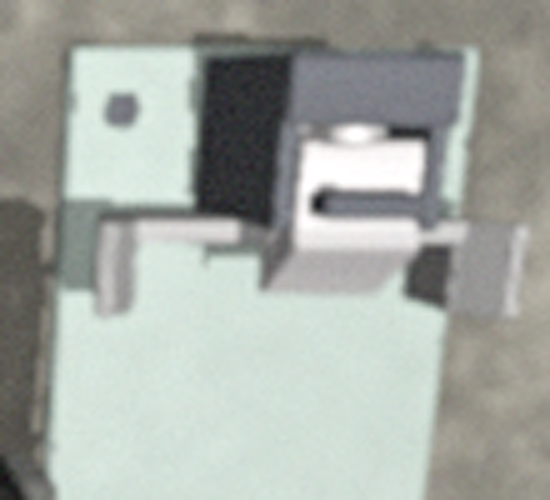

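View pics/c9.png

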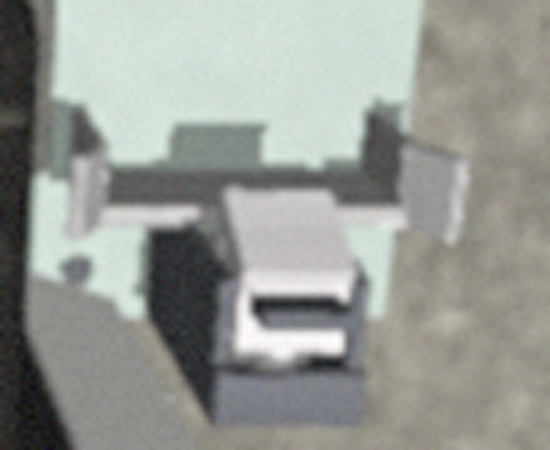

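```bash
python3 - <<'E'
from h import *
i=dict(np.load("w5.npz"))
A=lambda u,v,z:onz("",(370+u/5-.4,125+v/5-.4),z,i)[:2]
B=lambda u,v,z:onz("",(370+u/5-.4,225+v/5-.4),z,i)[:2]
nl,nr,fr=A(66,45,.008),A(478,48,.008),B(388,320,.008)
ax=fr-nr;print("plate",nl.round(4),nr.round(4),fr.round(4),"w",np.linalg.norm(nl-nr),"L",np.linalg.norm(ax),"ang",np.degrees(np.arctan2(ax[1],ax[0])), np.degrees(np.arctan2(-(nl-nr)[0]*-1,-(nl-nr)[1])))
print("centre",(nl+fr)/2)
hn=(A(292,55,.078)+A(462,55,.078))/2;hf=(B(213,425,.078)+B(367,425,.078))/2
d=hf-hn;print("housing",hn.round(4),hf.round(4),"len",np.linalg.norm(d),"ang",np.degrees(np.arctan2(d[1],d[0])),"mid",(hn+hf)/2)
n1=(A(265,290,.051)+A(408,293,.051))/2;n2=(B(228,188,.051)+B(335,195,.051))/2
d=n2-n1;print("nose",n1.round(4),n2.round(4),"len",np.linalg.norm(d),"ang",np.degrees(np.arctan2(d[1],d[0])),"mid",(n1+n2)/2)
# twin-view top: housing/nose
t=lambda u,v,z:onz("top",(160+u/4-.4,170+v/4-.4),z)[:2]
hf=(t(95,46,.078)+t(180,46,.078))/2;hn=(t(88,497,.078)+t(172,497,.078))/2
d=hf-hn;print("top housing",hn.round(4),hf.round(4),np.linalg.norm(d),"ang",np.degrees(np.arctan2(d[1],d[0])),"mid",(hn+hf)/2)
n1=(t(108,385,.051)+t(174,385,.051))/2;n2=(t(108,167,.051)+t(174,167,.051))/2
d=n2-n1;print("top nose",n1.round(4),n2.round(4),np.linalg.norm(d),"mid",(n1+n2)/2)
E
```

```text
plate [0.4244 0.0629] [0.4204 0.155 ] [0.6076 0.1651] w 0.0922261717343711 L 0.18748508770575298 ang 3.0683993054483247 2.4710365459350494
centre [0.51602969 0.11396285]
housing [0.4255 0.1071] [0.6033 0.1167] len 0.1780366085933245 ang 3.1148894328806747 mid [0.5144094  0.11188839]
nose [0.4716 0.116 ] [0.5598 0.1172] len 0.08823821481979721 ang 0.791451627790616 mid [0.51569031 0.11660264]
top housing [0.4238 0.1108] [0.605  0.1178] 0.1813917841372225 ang 2.22383140762596 mid [0.51438716 0.11428813]
top nose [0.4704 0.1164] [0.5607 0.1214] 0.09049166844203464 mid [0.51554545 0.11891056]
```

Emit:
{"op": "carry_out", "data": {
  "steps": [
    [30,0,0,0,0,0,255],
    [70,5,0,0,0,0,255],
    [95,25,0,0,0,0,255],
    [105,55,1,0,0,0,255],
    [110,85,2,0,0,0,255],
    [115,108,2.4,0,0,0,255],
    [120,120,2.4,0,0,0,255],
    [126,124,2.4,0,0,0,255],
    [126,124,2.4,0,0,0,255],
    [126,124,2.4,0,0,0,255]
  ]
}}

```text
clock: 9.88
ee_pos: [0.5167, 0.1134, 0.1045]
tool_rot: [-69.8, 90.0, -67.1]
wrist_force: [-0.0, -0.2, -3.0]
width: 0.0616
```

```bash
python3 - <<'E'
from h import *
import cv2
plan([.516,.1145,.1],92.8)
i=vision.camera_info("wrist");np.savez("w6.npz",mtx=i["mtx"],cam_to_world=i["cam_to_world"])
im=vision.get_image("wrist")[:,:,::-1];cv2.imwrite("pics/w6.png",im)
s=vision.get_image("scene")[:,:,::-1];cv2.imwrite("pics/s6.png",cv2.resize(s[200:420,100:360],None,fx=3,fy=2.7))
E
```

```text
pos [0.5167 0.1134 0.1045] jaw 92.66 w 0.0616 F [-0.  -0.2 -3. ]
shift [ 4.5  1.1 -0.7] turn [-0.0024  0.0002  0.0005]
```

View pics/w6.png

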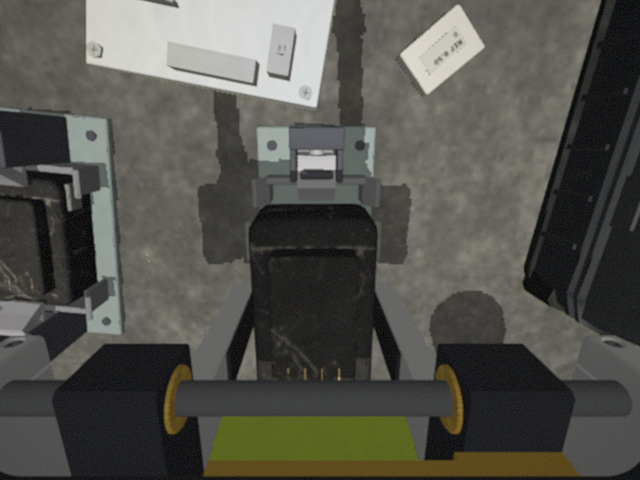

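View pics/s6.png

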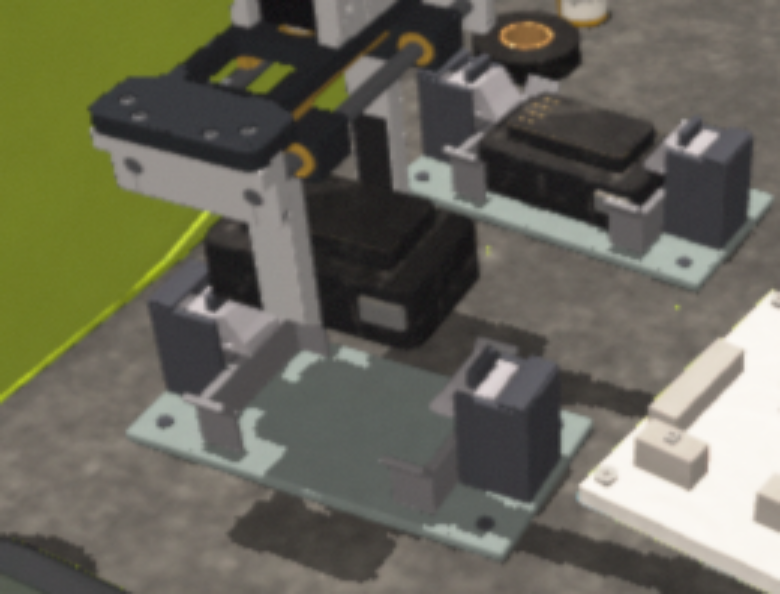

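```bash
python3 - <<'E'
import cv2, numpy as np
im=cv2.imread("pics/w6.png")[118:238,240:392]
cv2.imwrite("pics/c10.png",np.clip(cv2.resize(im,None,fx=5,fy=5,interpolation=cv2.INTER_CUBIC)*1.6,0,255).astype(np.uint8))
E
```

```text
(no output)
```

View pics/c10.png

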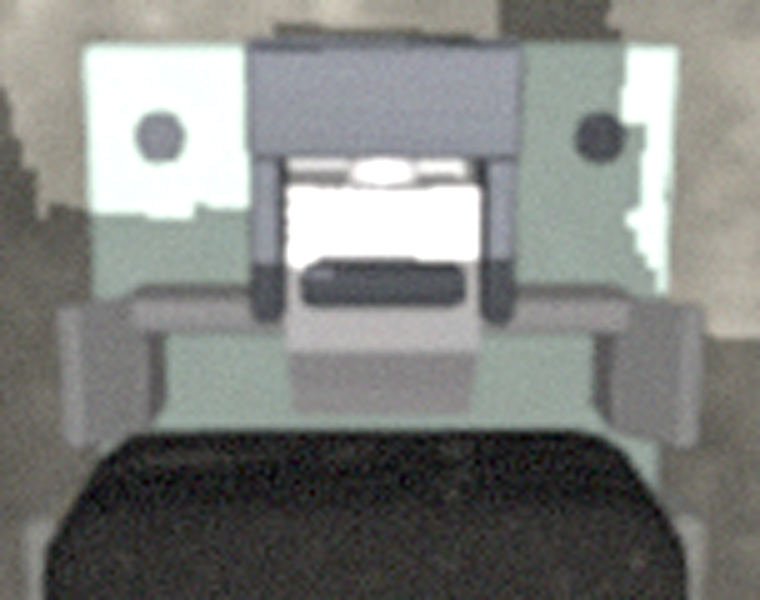

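```bash
python3 - <<'E'
from h import *
i=dict(np.load("w6.npz"))
A=lambda u,v,z:onz("",(240+u/5-.4,118+v/5-.4),z,i)[:2]
tcp=arm.sense()["ee_pos"][:2];print(tcp)
th=np.radians(2.7);U=np.array([np.cos(th),np.sin(th)]);V=np.array([-U[1],U[0]])
f=lambda n,q:print(n,q.round(4),"rel tcp along,lat",((q-tcp)@U).round(4),((q-tcp)@V).round(4))
a,b=A(86,46,.008),A(678,46,.008);d=b-a
print("w",np.linalg.norm(d),"edge ang",np.degrees(np.arctan2(d[1],d[0]))-90)
f("plate centre",(a+b)/2+.094*U)
f("plate near edge",(a+b)/2)
f("bolt tip(z51)",A(383,412,.051)); f("bolt side z70", A(384,270,.07))
f("housing back",A(385,43,.078))
f("guides lat z45",A(382.5,380,.045))
f("guides inner L floor",A(160,415,.008));f("R",A(600,415,.008))
f("pack ridge?",A(367,560,.1345))
E
```

```text
[0.5167695  0.11361188]
w 0.09034445582558992 edge ang 2.7399089548330693
plate centre [0.517  0.1148] rel tcp along,lat 0.0003 0.0012
plate near edge [0.4231 0.1104] rel tcp along,lat -0.0937 0.0012
bolt tip(z51) [0.4721 0.1126] rel tcp along,lat -0.0446 0.0011
bolt side z70 [0.4516 0.1115] rel tcp along,lat -0.0652 0.001
housing back [0.4256 0.1103] rel tcp along,lat -0.0913 0.001
guides lat z45 [0.4686 0.1124] rel tcp along,lat -0.0481 0.0011
guides inner L floor [0.4814 0.0773] rel tcp along,lat -0.0371 -0.0346
R [0.478  0.1485] rel tcp along,lat -0.0371 0.0367
pack ridge? [0.4719 0.1104] rel tcp along,lat -0.0449 -0.0011
```

Emit:
{"op": "carry_out", "data": {
  "steps": [
    [10,1.5,0,0,0,0,255],
    [20,1.5,0,0,0,0,255],
    [28,1.5,0,0,0,0,255],
    [34,1.5,0,0,0,0,255],
    [40,1.5,0,0,0,0,255],
    [45,1.5,0,0,0,0,255],
    [50,1.5,0,0,0,0,255],
    [53,1.5,0,0,0,0,255],
    [53,1.5,0,0,0,0,255]
  ]
}}

```text
clock: 11.1
ee_pos: [0.5163, 0.1158, 0.0513]
tool_rot: [-171.3, 90.0, -168.6]
wrist_force: [0.4, -0.1, -1.0]
width: 0.0618
```

```bash
python3 - <<'E'
from h import *
import cv2
plan([.517,.115,.0144],92.7);print(arm.sense()["moment"])
im=vision.get_image("wrist")[:,:,::-1];cv2.imwrite("pics/w7.png",im)
s=vision.get_image("scene")[:,:,::-1];cv2.imwrite("pics/s7.png",cv2.resize(s[200:420,100:360],None,fx=3,fy=2.7))
E
```

```text
pos [0.5163 0.1158 0.0513] jaw 92.7 w 0.0618 F [ 0.4 -0.1 -1. ]
shift [36.9 -0.8  0.6] turn [ 0.     -0.0001  0.    ]
[ 0.02915223 -0.17086478 -0.0798659 ]
```

View pics/w7.png

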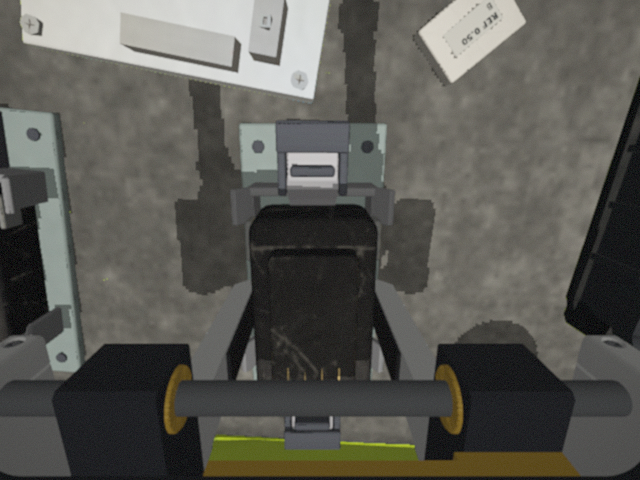

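View pics/s7.png

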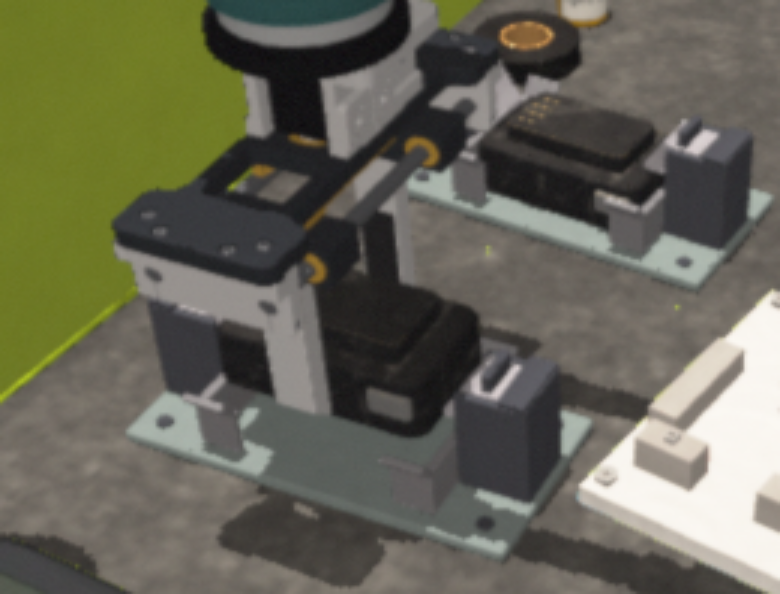

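Emit:
{"op": "carry_out", "data": {
  "steps": [
    [5,0,0,0,0,0,255],
    [10,0,0,0,0,0,255],
    [15,0,0,0,0,0,255],
    [20,0,0,0,0,0,255],
    [24,0,0,0,0,0,255],
    [28,0,0,0,0,0,255],
    [31,0,0,0,0,0,255],
    [33,0,0,0,0,0,255],
    [33,0,0,0,0,0,255]
  ]
}}

```text
clock: 12.32
ee_pos: [0.5145, 0.1156, 0.0176]
tool_rot: [-176.6, 89.8, -173.9]
wrist_force: [-4.5, 0.3, -0.7]
width: 0.0616
```

```bash
python3 - <<'E'
from h import *
plan([.517,.115,.0144],92.7);print(arm.sense()["moment"])
E
```

```text
pos [0.5145 0.1156 0.0176] jaw 92.71 w 0.0616 F [-4.5  0.3 -0.7]
shift [ 3.2 -0.7  2.5] turn [ 0.0002 -0.0039  0.0002]
[0.03844001 0.24248113 0.00291379]
```

Emit:
{"op": "carry_out", "data": {
  "steps": [
    [0,0,-1.5,0,0,0,255],
    [1,0,-2,0,0,0,255],
    [2,0,-2,0,0,0,255],
    [3,0,-2,0,0,0,255],
    [4,0,-2,0,0,0,255],
    [4,0,-2,0,0,0,255]
  ]
}}

```text
clock: 13.08
ee_pos: [0.5146, 0.1156, 0.0147]
tool_rot: [-14.5, 90.0, -11.8]
wrist_force: [0.6, -0.1, 0.0]
width: 0.0615
```

```bash
python3 - <<'E'
from h import *
import cv2
plan([.517,.115,.0144],92.7);print(arm.sense()["moment"])
im=vision.get_image("wrist")[:,:,::-1];cv2.imwrite("pics/w8.png",im)
s=vision.get_image("scene")[:,:,::-1];cv2.imwrite("pics/s8.png",cv2.resize(s[200:420,100:360],None,fx=3,fy=2.7))
E
```

```text
pos [0.5146 0.1156 0.0147] jaw 92.71 w 0.0615 F [ 0.6 -0.1  0. ]
shift [ 0.3 -0.7  2.3] turn [0.0002 0.0004 0.0001]
[0.0121622  0.07020249 0.0351409 ]
```

View pics/w8.png

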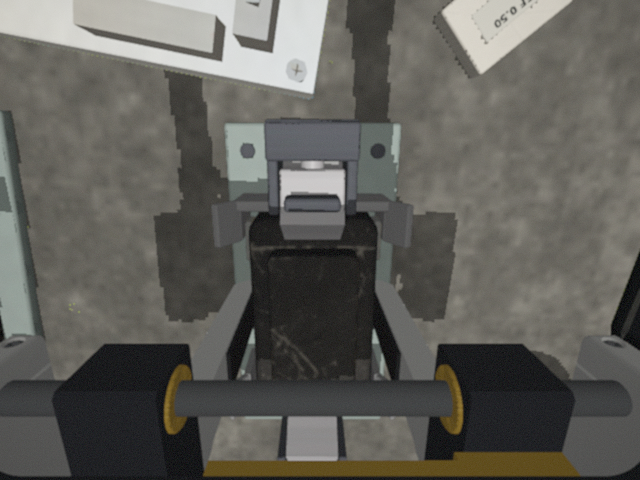

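View pics/s8.png

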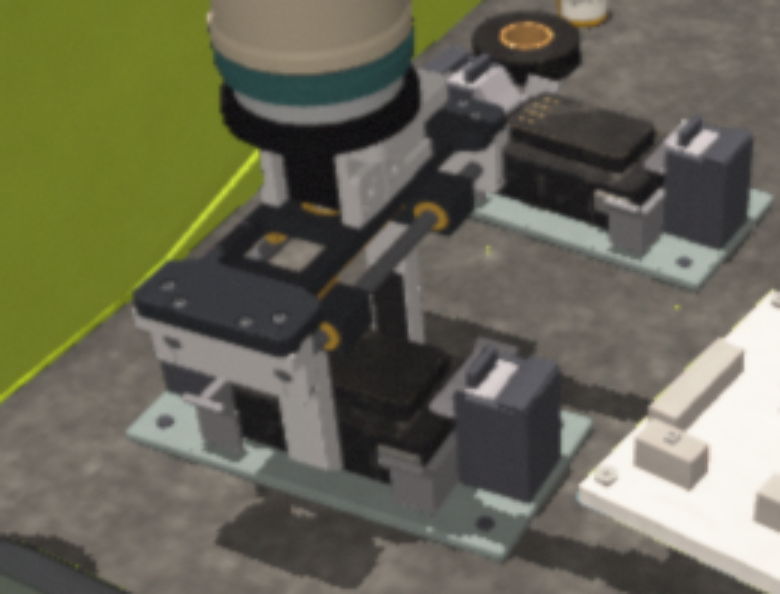

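Emit:
{"op": "carry_out", "data": {
  "steps": [
    [1,0,0,0,0,0,255],
    [2,0,0,0,0,0,255],
    [2,0,0,0,0,0,255]
  ]
}}

```text
clock: 13.55
ee_pos: [0.5149, 0.1157, 0.0142]
tool_rot: [-5.2, 89.9, -2.5]
wrist_force: [-3.0, -0.4, 13.1]
width: 0.0614
```

Emit:
{"op": "carry_out", "data": {
  "steps": [
    [1,0,0,0,0,0,0],
    [0,0,0,0,0,0,0],
    [0,0,0,0,0,0,0],
    [0,0,0,0,0,0,0],
    [-20,0,0,0,0,0,0],
    [-50,0,0,0,0,0,0],
    [-90,0,0,0,0,0,0],
    [-120,-20,-20,0,0,0,0],
    [-130,-60,-50,0,0,0,0],
    [-130,-110,-80,0,0,0,0],
    [-130,-150,-100,0,0,0,0],
    [-130,-150,-100,0,0,0,0]
  ]
}}

```text
clock: 15.05
ee_pos: [0.4204, -0.0408, 0.1425]
tool_rot: [-109.9, 90.0, -107.4]
wrist_force: [-0.8, 0.7, -0.3]
width: 0.0944
```

```bash
python3 - <<'E'
from h import *
import cv2
plan([.517,.115,.0144],92.7)
for n in("wrist","top","scene"):
    i=vision.camera_info(n);im=vision.get_image(n)[:,:,::-1];cv2.imwrite(f"pics/{n}9.png",im)
    if n=="wrist":np.savez("w9.npz",mtx=i["mtx"],cam_to_world=i["cam_to_world"])
s=cv2.imread("pics/scene9.png");cv2.imwrite("pics/s9.png",cv2.resize(s[220:420,120:370],None,fx=3.2,fy=3))
t=cv2.imread("pics/top9.png");cv2.imwrite("pics/t9.png",cv2.resize(t[170:320,160:360],None,fx=4,fy=4))
E
```

```text
pos [ 0.4204 -0.0408  0.1425] jaw 92.45 w 0.0944 F [-0.8  0.7 -0.3]
shift [128.  151.7 103.2] turn [-0.0044 -0.0002  0.0006]
```

View pics/s9.png

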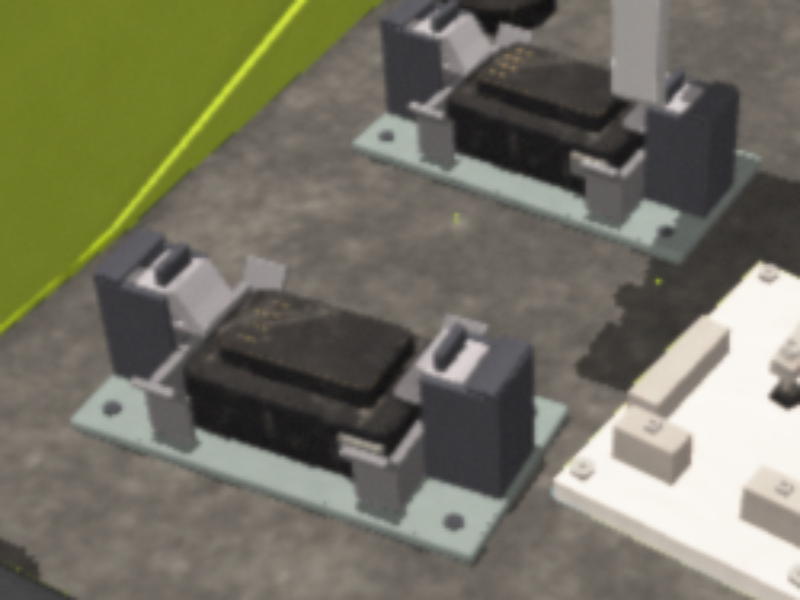

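View pics/t9.png

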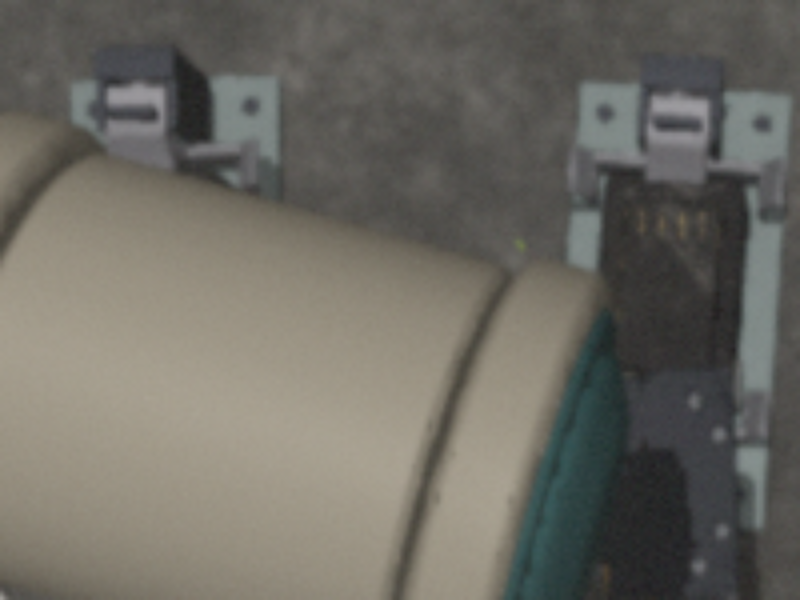

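View pics/wrist9.png

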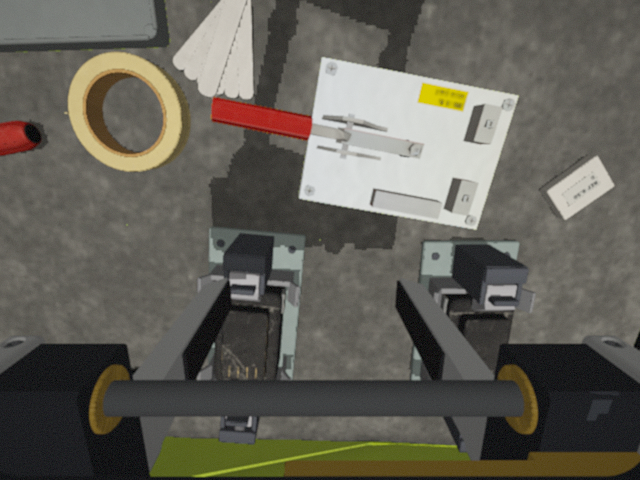

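```bash
python3 - <<'E'
import cv2,numpy as np
a=cv2.imread("pics/scene0.png");b=cv2.imread("pics/scene9.png")
t0=cv2.imread("pics/top0.png")[180:215,170:235];t9=cv2.imread("pics/top9.png")[180:215,170:235]
A=cv2.resize(a[290:400,140:300],(400,275),interpolation=2);B=cv2.resize(b[290:400,140:300],(400,275),interpolation=2)
T=np.hstack([cv2.resize(t0,(400,215),interpolation=2),cv2.resize(t9,(400,215),interpolation=2)])
cv2.imwrite("pics/cmp.png",np.vstack([np.hstack([A,B]),T]))
E
```

```text
(no output)
```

View pics/cmp.png

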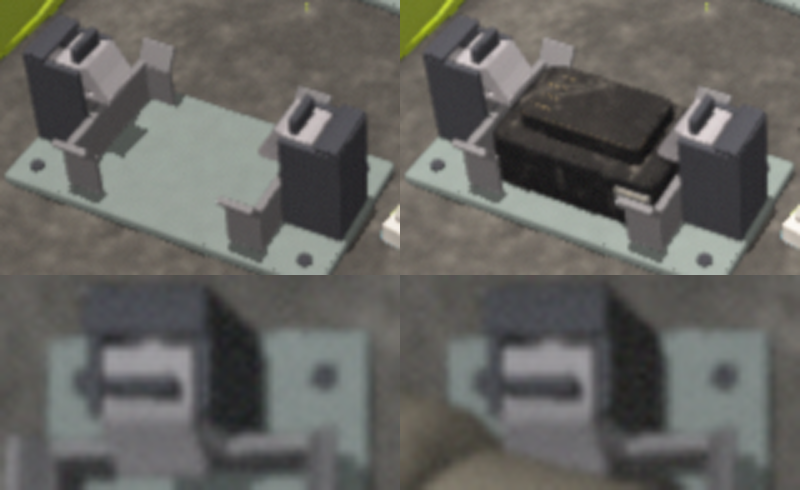

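Both bolts are back where they stood when out, and the pack sits under both noses. The gripper is clear, so I'm handing the job in.

```bash
python3 -c "
from station import close_job
print(close_job())"
```

```text
the job is handed in; nothing more can be done
None
```

The loose pack is loaded in the empty dock, and I handed the job in after about 15 s on the robot's clock.

- **Pick:** One end of the pack reached under the front edge of a low shelf. I gripped it off-centre, slid it 55 mm clear, then gripped it again at its centre.
- **Insertion:** I lowered it between the bolts. About 3 mm above the floor it was pushing against the far end with about 4.5 N, so I moved it 2 mm along the bay and pressed it home.
- **Last checks:**
  - The tool stopped at 14.2 mm; I expected 14.4 mm for a seated pack. An extra press was met with 13 N, so the pack is on the bay floor.
  - After letting go, the scene image shows both bolts as far out as they were before loading, over the pack's shoulders and matching the twin in the other dock. The top image confirms the far bolt; the arm hid the near one in that view.
  - The gripper was open and clear, with about 1 N on the wrist.
- **Disagreement:** My camera estimate of the bay centre along its length was about 2 mm off from where the pack actually settled.

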